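Seat and clamp a slotted bracket in a filing jig

TASK

Push the slotted aluminium bracket fully home against the green stop of the filing jig, then tighten the brass wing nut clockwise, in short arcs between the two red posts, until it holds the bracket. Finger-tight only: feel for it, do not over-tighten the nut, and do not bear hard on the bracket or the posts. Leave the hammer, the can and the dark steel offcut where they are.

Things in the scene. Friction and masses are not known exactly. Their poses are not given: they have to be found in the camera images.
- jig: dark steel filing jig fixed to the bench, base 235 x 112 x 20 mm. Origin on the bench right under the brass stud; x runs along the channel from its open mouth (towards the robot) to the green stop, y across it, z up. Bed top 20 mm up; two steel rails 12 mm wide, 9 mm above the bed, inner faces 54 mm apart. The green stop block is 18 mm high and its face stands 40 mm beyond the stud. The stud is 8 mm thick and its top is 82 mm above the bench
- seat (a point): point on the jig's bed on the stud axis, axes as the jig; the bracket is home when its origin is here
- posts: two fixed red posts, 16 mm thick, tops 84 mm above the bench, centres 38 mm from the stud on its +y and -y sides in the jig's frame (the wings pass 9 mm clear inside them, fingers do not fit between). Nothing higher than the bench-top rails and stop lies along the jig's x, so fingers fit beside the nut when the line between them is within about 55 degrees of the jig's x. Origin as the jig's
- nut (a joint): angle of the brass wing nut, rad, 0 to 8; grows clockwise from above (tightening), starts 0 to 0.9, sinks 2 mm per rad, stays where left. Meets the bracket anywhere from 1.3 to 3.2: feel for it. Loose it takes 0.05 N m; 0.2 to 0.25 N m more (0.25 rad past touch) is well tightened, under 0.1 (0.15 rad) too slack, 0.4 (0.4 rad) forced. With the turning stopped, up to 0.1 N m less is felt
- wings (a point): centre of the nut's wings, on the stud axis; x along the wings (white dot on the +x tip), z up. They form a bar 40 mm tip to tip, 12 mm thick, 24 mm high (12 above and below this point), flat ended: grip across the faces (12 mm) or over the tips (40 mm). Below: hub of radius 10 mm, then a flat washer of radius 18 mm turning with it, of unknown thickness, underside 22 to 26 mm below this point
- bracket: loose L-shaped aluminium bracket, 0.2 to 0.42 kg: plate 8 mm thick and 50 mm wide, from x -90 to +40 mm, lying in the jig's channel (2 mm play each side); origin at the underside in its slot. The slot is 12 mm wide, open at the +x end, and reaches back to x -15 mm, so it passes round the stud under the nut. It starts 40 to 75 mm short of home, pointing the right way
- upright (a point): middle of the outer (-x, robot-side) face of the bracket's upright leg, 35 mm above its underside; axes as the bracket, push along +x. The leg is 10 mm thick, 50 mm wide and its top is 50 mm above the bracket's underside
- hammer: bystander beside the jig: hammer, 260 mm long, origin under its middle, handle along -x
- can: bystander beside the jig: closed blue can, 66 mm thick, 110 mm high, origin under its middle
- offcut: bystander beyond the jig: dark steel bar 110 x 32 x 16 mm, origin under its middle
There are look-alikes about, which are no part of the job. What is shaped like the bracket but orange or pink is not meant.

How it is judged:
By the outcome, as a careful person would: the job done as asked, in the order asked, and still so for the second after the job is handed in, with the robot touching nothing.
It also fails if it takes over 72 s, if anything falls off the work surface, if the arm or the gripper's body presses on something with over 40 N, if the wrist force passes 120 N, or if a joint passes its speed limit or range.

ROBOT

A 6-joint arm with a two-finger parallel gripper is mounted at the origin on the work surface. World frame = base frame: x ahead of the robot, y to its left, z up, the work surface at z = 0. Lengths are in mm, angles in rad, forces in N, time in s.
With the tool pointing down it reaches from about 275 to 1000 mm from the base axis. Payload 8.4 kg.
Tool frame: the origin (TCP) lies at the very end of the fingers, on their centre line; the grasp point (between the pads) lies r.hold_point_z behind it (r.hold_point_z is the distance from the TCP to the grasp point, in mm); x points along the fingers, z is the direction in which the jaws open and shut, and the axes are right-handed (so a half turn about x gives the same grasp; the last joint's range is limited). The gripper opens to 85 mm and grips with 20 to 120 N. Pads are 22 mm wide; open, the fingers measure 114 mm over their backs; the gripper's body (76 mm by 85 mm) begins 54 mm behind the grasp point. The pads swing forward as they close: fully open they stand 13 mm farther back than shut.
Start: joints at [1.309, 0.353, 1.633, -0, 1.155, -0.002], TCP at [160.553, 604.029, 231.281] pointing down, gripper open.
Joint ranges: [-2.63, 2.63], [-0.92, 2.1], [0.06, 2.66], [-1.3, 4.44], [0, 2.69], [-3.02, 3.02]. Speed limits (rad/s): [2.22, 2.22, 2.79, 3.14, 3.14, 3.14].

INTERFACE

Orientations are given as [roll, pitch, yaw] about the fixed x, y, z axes, in that order (R = Rz(yaw) Ry(pitch) Rx(roll)).
In Python, from rig import r gives the robot as it stands.
- The arm moves only by the tool jog_arm, never from a script. Its argument "series" is a list of rows, each a list of 7 numbers: the turn, a rotation vector about the tool's x, y, z in degrees, then the shift along the tool's x, y, z in cm, then the opening, from 0 (shut) to 1 (fully open). In form: [[wx, wy, wz, tx, ty, tz, fingers], ...]. A call has 1 to 20 rows; each row shifts and turns the commanded pose from where the row before left it, along the tool's axes as they then stand; what a row does not reach is not made up. A row lasts 1/10 s, in which the tool goes at most 50 mm and 8.59 degrees, less where a joint would pass 70% of its speed; a pose out of reach is approached as far as the arm can. A call with a gripper value outside its range is refused whole. The fingers move at their own pace and stop on an object; "force" is the grip in N (left out, the last holds). Time passes only in rows, so rows that do not move let the fingers close. It gives the time, the measured TCP pose, the force and the opening at its end, in the units of the state.
- r.sense(): the state, without advancing time (a new reading comes with each control period).
- r.grab_frame(name): name is "side" or "top" or "wrist"; returns (picture, depth): 420x560x3 uint8, red, green, blue; 420x560 float32, mm along the optical axis (not along the pixel's ray), 0 where there is no reading.
- r.get_calibration(name): a dict with "mtx" (3x3 intrinsics, pixels), "position" and "rotation" of the camera in the world; the wrist camera has in their place "mount" (4x4, takes a point from camera to tool coordinates, whose origin is the TCP and whose axes are the tool frame's). Camera axes: x right, y down, z forward; pixel columns grow to the right and rows downward; lengths in mm; the calibration is good to about 2 mm. A picture is of the moment at which its call begins: read the wrist's pose just before it. get_calibration takes no time and is no camera call.
- r.sign_off(): hands the job in, once; it reports no verdict.
The state is a dict: "clock": time; "qpos": joint angles; "qvel": joint speeds; "joint_efforts": joint torques, N m; "eef_pos": TCP position; "tcp_rot": TCP orientation; "contact_force": force on the tool from outside, world axes, zero at the start; "wrist_torque": the same for the moment, N m; "opening": opening from 0.0 (shut) to 1.0 (fully open).
Only numpy, scipy, OpenCV 4.12 (cv2) and the standard library are available. Lean on these libraries where they do the work, as an engineer would, in place of code of your own. Each camera call takes 0.05 s, during which the arm holds its last target.

## Working session

There is one attempt and no reset: what is moved stays moved. The work goes in short steps, Python scripts to look and compute and a tool call to move; the robot and the scene stay as the last step left them, time stands still between calls to the robot, and variables do not carry over. Pictures are saved under pics/ and viewed, and the job is handed in when it is done.

Besides the shell and the picture viewer there is one more tool, called as name(argument=value, ...) on one line, values as JSON. jog_arm: Moves the arm, as the interface text tells. Its arguments: {"type":"object","properties":{"series":{"type":"array"},"force":{"type":"number"}},"required":["series"]}

```bash
ls; mkdir -p pics; python3 - <<'E'
from rig import r
import cv2,numpy as np
print(r.sense(), r.hold_point_z)
for n in ("side","top","wrist"):
    p,d=r.grab_frame(n); cv2.imwrite(f"pics/a_{n}.png",p[:,:,::-1]); np.save(f"pics/a_{n}_d.npy",d); np.save(f"pics/a_{n}.npy",p)
    print(n,r.get_calibration(n))
E
```

```text
pics
{'clock': 0.0, 'qpos': array([ 1.30859408e+00,  3.53628543e-01,  1.63412996e+00,  2.07308816e-05,
        1.15518647e+00, -2.38986989e-03]), 'qvel': array([-0.00015902, -0.00130518,  0.00087887,  0.00031077,  0.00263347,
        0.00040002]), 'joint_efforts': array([ 4.32937741e-04, -6.05246902e+01, -3.42071164e+01,  1.17306822e-04,
        9.28144902e-03, -5.56058495e-06]), 'eef_pos': array([160.42835749, 603.57535366, 230.57570662]), 'tcp_rot': array([ 3.12518724,  1.56944387, -1.8470225 ]), 'contact_force': array([-0.16730389,  0.10887046,  0.74869329]), 'wrist_torque': array([-0.01333877,  0.01176011,  0.01579693]), 'opening': 1.0031224245077401} 18.700000000000003
side {'mtx': array([[388.78980096,   0.        , 283.16908235],
       [  0.        , 388.78980096, 216.04686413],
       [  0.        ,   0.        ,   1.        ]]), 'position': array([502.51261887, 522.24360533, 409.00333428]), 'rotation': array([-2.14925527,  0.02167836, -3.03574433])}
top {'mtx': array([[468.40792578,   0.        , 286.01401261],
       [  0.        , 468.40792578, 201.30039844],
       [  0.        ,   0.        ,   1.        ]]), 'position': array([505.04596   , -20.32510247, 984.12863336]), 'rotation': array([-3.10927998, -0.00981176, -1.55769382])}
wrist {'mtx': array([[313.88903849,   0.        , 283.79215516],
       [  0.        , 313.88903849, 209.99435761],
       [  0.        ,   0.        ,   1.        ]]), 'mount': array([[ 4.78248626e-04, -3.12146165e-01,  9.50033969e-01,
        -1.42669327e+02],
       [-5.16023382e-04, -9.50034029e-01, -3.12145925e-01,
         7.90298350e+01],
       [ 9.99999752e-01, -3.40956382e-04, -6.15427188e-04,
        -3.60392435e-01],
       [ 0.00000000e+00,  0.00000000e+00,  0.00000000e+00,
         1.00000000e+00]])}
```

View pics/a_side.png

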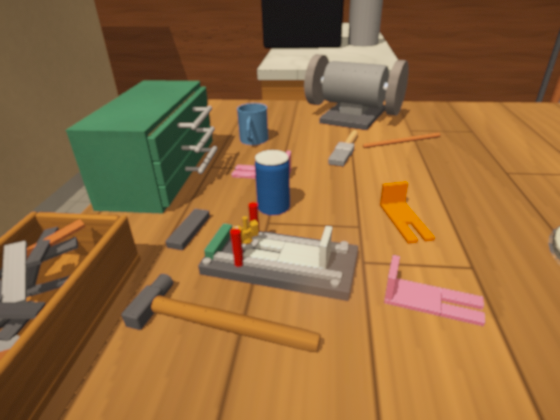

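View pics/a_top.png

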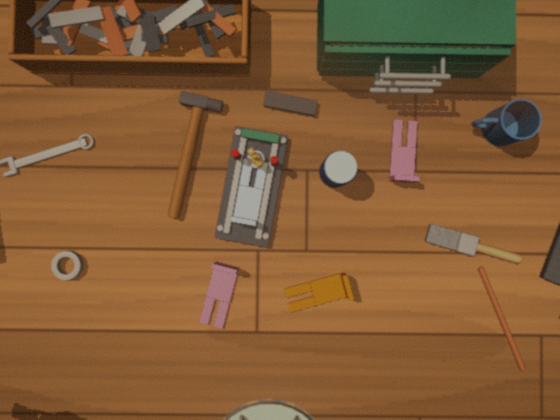

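The side view shows the jig at about (280,260), with the green stop at (218,240) and red posts at (237,246) and (253,215). The grey bracket's upright is at (325,245). In the top view the jig is at (252,188), with the stop at (262,134), posts at (235,153) and (274,160), and the nut at (256,158). Bracket candidates in the top view are grey/aluminium (250,190), pink (404,150) and (220,292), and orange (320,292). Only the grey one fits: it is aluminium and lies in the jig channel. I'll confirm that in an enlarged crop.

```bash
cat > h.py <<'E'
import numpy as np,cv2
from scipy.spatial.transform import Rotation as Ro
from rig import r
def cam(n,s=None):
    c=r.get_calibration(n)
    if n=="wrist":
        s=s or r.sense(); T=np.eye(4);T[:3,:3]=Ro.from_euler('xyz',s['tcp_rot']).as_matrix();T[:3,3]=s['eef_pos']
        M=T@c['mount']; return c['mtx'],M[:3,:3],M[:3,3]
    return c['mtx'],Ro.from_euler('xyz',c['rotation']).as_matrix(),np.array(c['position'])
def plane(cm,uv,z):
    K,R,p=cm; d=R@np.linalg.inv(K)@np.array([uv[0],uv[1],1.]); return p+d*(z-p[2])/d[2]
def proj(cm,P):
    K,R,p=cm; q=K@(R.T@(np.array(P,float)-p)); return q[:2]/q[2]
def jigT(x,y,yaw):
    c,s=np.cos(yaw),np.sin(yaw); return lambda P:(x+c*P[0]-s*P[1],y+s*P[0]+c*P[1],P[2])
E
python3 - <<'E'
from h import *
cm=cam("top"); p=np.load("pics/a_top.npy"); hsv=cv2.cvtColor(p,cv2.COLOR_RGB2HSV)
x0,y0,x1,y1=205,115,305,255
hs=hsv[y0:y1,x0:x1]
def blobs(m,z,nm,a=6):
    n,l,st,c=cv2.connectedComponentsWithStats(m.astype(np.uint8))
    for i in range(1,n):
        if st[i,4]>=a:
            uv=c[i]+[x0,y0]; print(nm,uv.round(1),st[i,4],plane(cm,uv,z).round(1))
h,s,v=hs[...,0],hs[...,1],hs[...,2]
blobs(((h<6)|(h>174))&(s>170)&(v>90),84,"red")
m=(h>60)&(h<90)&(s>100)&(v>50)
blobs(m,38,"green")
blobs((h>20)&(h<32)&(s>120)&(v>110),76,"brass")
c=p[y0:y1,x0:x1]; cv2.imwrite("pics/b_top.png",cv2.resize(c,None,fx=4.2,fy=4.2,interpolation=cv2.INTER_CUBIC)[:,:,::-1])
p2=np.load("pics/a_side.npy")[190:300,190:370]; cv2.imwrite("pics/b_side.png",cv2.resize(p2,None,fx=4.4,fy=4.4,interpolation=cv2.INTER_CUBIC)[:,:,::-1])
E
```

```text
red [234.8 152.6] 45 [626.7  71.1  84. ]
red [274. 160.] 44 [613.6  -4.5  84. ]
brass [249.2 151.6] 9 [630.4  44.   76. ]
brass [257.5 162.7] 10 [608.8  27.6  76. ]
```

View pics/b_top.png

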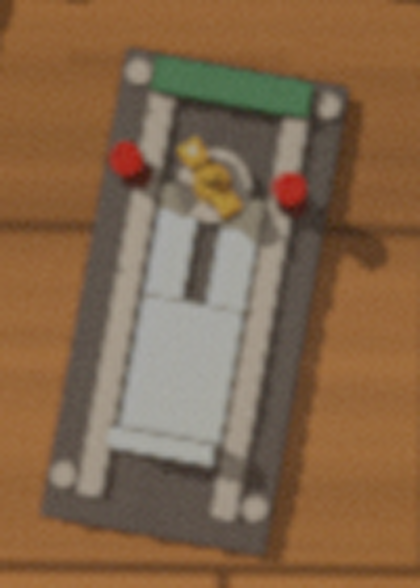

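View pics/b_side.png

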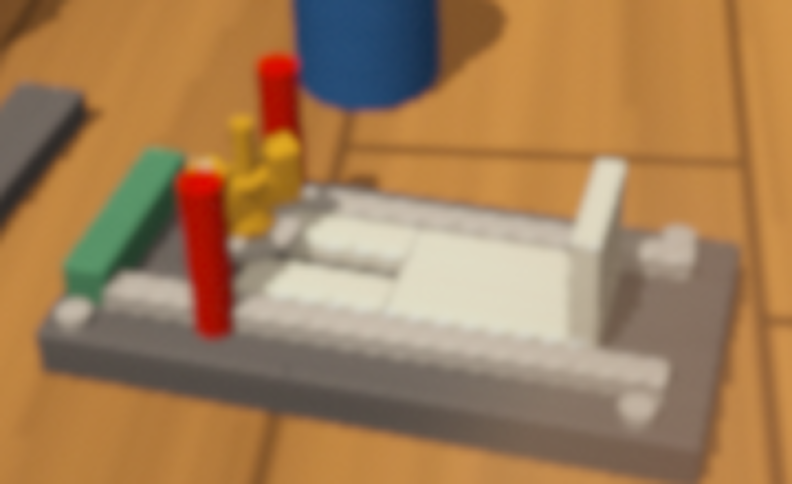

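```bash
python3 - <<'E'
from h import *
s=r.sense(); R=Ro.from_euler('xyz',s['tcp_rot']).as_matrix(); print(R.round(3))
yaw=np.arctan2(-13.1,75.6); J=jigT(620.2,33.3,yaw); print("yaw",yaw)
ct,cs=cam("top"),cam("side")
it=np.load("pics/a_top.npy").copy(); is_=np.load("pics/a_side.npy").copy()
def crop(im,cm,x0,y0,x1,y1,f,name,pts):
    c=cv2.resize(im[y0:y1,x0:x1],None,fx=f,fy=f,interpolation=cv2.INTER_CUBIC)[:,:,::-1].copy()
    for P,col in pts:
        u=(proj(cm,J(P))-[x0,y0]+.5)*f
        cv2.circle(c,tuple(int(a) for a in u),3,col,-1)
    cv2.imwrite(name,c)
pts=[((40,27,38),(255,0,255)),((40,-27,38),(255,0,255)),((0,38,84),(255,255,0)),((0,-38,84),(255,255,0)),((0,0,82),(255,0,0)),((-100,27,29),(0,255,0)),((-100,-27,29),(0,255,0)),((-137.5,-56,20),(0,255,255)),((-137.5,56,20),(0,255,255))]
crop(it,ct,205,115,305,255,4.2,"pics/c_top.png",pts)
crop(is_,cs,190,190,370,300,4.4,"pics/c_side.png",pts)
# depth points of upright & brass
d=np.load("pics/a_top_d.npy")
K,Rc,pc=ct
def w3(cm,d,u,v):
    K,Rc,p=cm; return p+Rc@(np.linalg.inv(K)@[u,v,1.])*d[int(round(v)),int(round(u))]
def injig(P):
    dx,dy=P[0]-620.2,P[1]-33.3; c,s_=np.cos(yaw),np.sin(yaw); return np.array([c*dx+s_*dy,-s_*dx+c*dy,P[2]])
for nm,(u,v) in dict(up=(160,445),up2=(160,452),up3=(150,440),plate=(180,350),wingA=(193,153),wingB=(230,205),stud=(212,183),bed=(250,130)).items():
    uu,vv=205+u/4.2,115+v/4.2; print(nm,injig(w3(ct,d,uu,vv)).round(1))
print("upright outer edge by ray z70",injig(plane(ct,(205+160/4.2-.4,115+460/4.2-.4),70)).round(1))
E
```

```text
[[-0.    -0.966  0.257]
 [-0.001  0.257  0.966]
 [-1.    -0.    -0.001]]
yaw -0.17157670115663876
up [-126.7   -0.7   69.5]
up2 [-129.8   -1.4   71.1]
up3 [-125.1    3.9   74.5]
plate [-80.6   1.7  27.5]
wingA [ 9.7  9.5 70.6]
wingB [-10.9 -11.9  70. ]
stud [-2.5 -1.9 71.3]
bed [ 32.6 -11.3  18.5]
upright outer edge by ray z70 [-132.9   -1.1   70. ]
```

View pics/c_top.png

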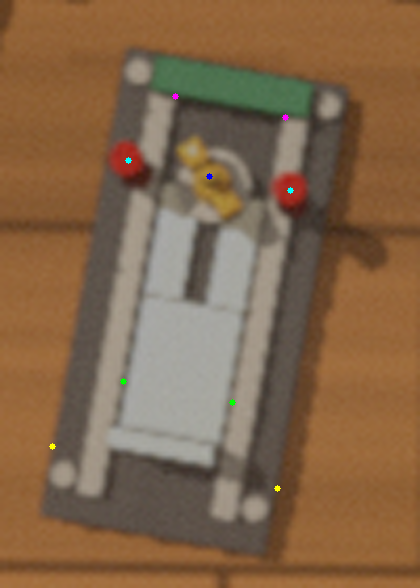

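View pics/c_side.png

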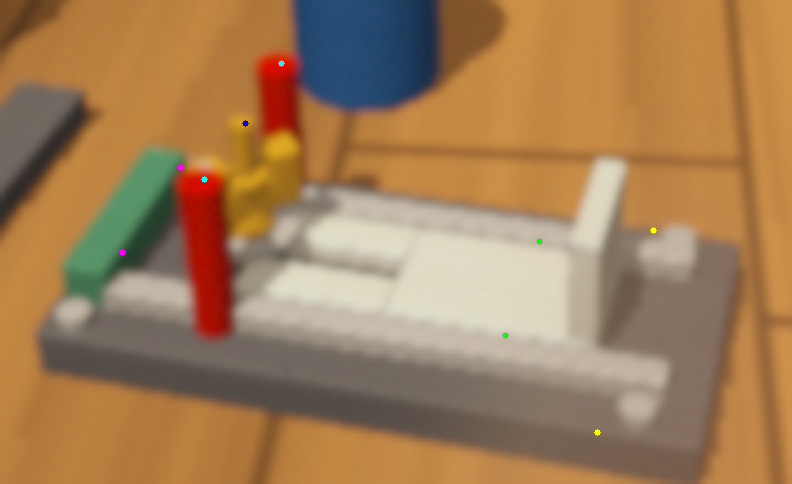

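jog_arm(series=[[-5.1,0,0,0,0,0,0],[0,0,0,0,-2.27,-2.84,0],[0,0,0,0,-2.27,-2.84,0],[0,0,0,0,-2.27,-2.84,0],[0,0,0,0,-2.27,-2.84,0],[0,0,0,0,-2.27,-2.84,0],[0,0,0,0,-2.27,-2.84,0],[0,0,0,0,-2.27,-2.84,0],[0,0,0,0,-2.27,-2.84,0],[0,0,0,0,-2.27,-2.84,0],[0,0,0,0,-2.27,-2.84,0],[0,0,0,0,-2.27,-2.84,0],[0,0,0,0,-2.27,-2.84,0],[0,0,0,0,-2.27,-2.84,0],[0,0,0,0,-2.27,-2.84,0],[0,0,0,0,-2.27,-2.84,0],[0,0,0,0,-2.27,-2.84,0],[0,0,0,0,-2.27,-2.84,0],[0,0,0,0,0,0,0],[0,0,0,0,0,0,0]], force=40)

```text
clock: 2.15
eef_pos: [458.7, 62.1, 231.0]
tcp_rot: [1.526, 1.57, 2.923]
contact_force: [-0.5, -0.2, 0.2]
opening: -0.0
```

```bash
cat >> h.py <<'E'
X0,Y0,YAW=620.2,33.3,-0.1716
def injig(P):
    dx,dy=P[0]-X0,P[1]-Y0; c,s_=np.cos(YAW),np.sin(YAW); return np.array([c*dx+s_*dy,-s_*dx+c*dy,P[2]])
def stat():
    s=r.sense(); R=Ro.from_euler('xyz',s['tcp_rot']).as_matrix()
    f=s['contact_force'];c,s_=np.cos(YAW),np.sin(YAW)
    print("t %.2f jig"%s['clock'],injig(s['eef_pos']).round(2),"jaw deg rel jig %.2f"%(np.degrees(np.arctan2(R[1,2],R[0,2])-YAW)),"tilt",R[:,0].round(4),
      "Fjig",np.round([c*f[0]+s_*f[1],-s_*f[0]+c*f[1],f[2]],2),"M",np.round(s['wrist_torque'],3),"op %.3f"%s['opening'],"q6 %.2f"%s['qpos'][5]); return s
E
python3 - <<'E'
from h import *
s=stat(); p,d=r.grab_frame("wrist"); np.save("pics/w1.npy",p);np.save("pics/w1_d.npy",d);cv2.imwrite("pics/w1.png",p[:,:,::-1])
cm=cam("wrist",s); J=jigT(X0,Y0,YAW)
for P in [(0,0,82),(0,38,84),(0,-38,84),(40,27,38),(40,-27,38)]: print(P,proj(cm,J(P)).round(1))
E
```

```text
t 2.15 jig [-164.07    0.81  231.03] jaw deg rel jig 89.92 tilt [-8.e-04  2.e-04 -1.e+00] Fjig [-0.43 -0.29  0.24] M [0.007 0.075 0.   ] op -0.000 q6 -1.27
(0, 0, 82) [283.9 334.6]
(0, 38, 84) [317.9 335.8]
(0, -38, 84) [249.9 335.9]
(40, 27, 38) [304.8 336.7]
(40, -27, 38) [263.2 336.8]
```

View pics/w1.png

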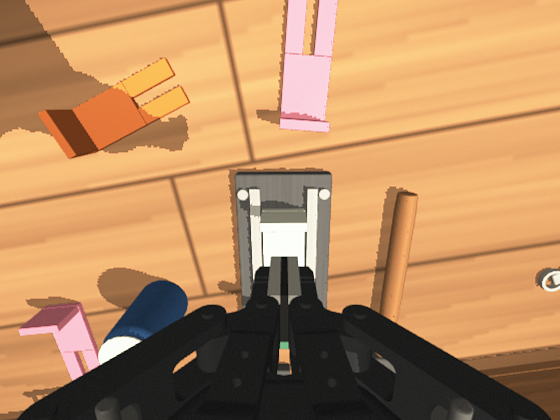

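The wrist view shows the jig centred at column 284, with its mouth at row 180. The bracket's upright is at (284,215), and the hand hides the nut. The orange piece at (120,110) and the pink pieces at (305,90) and (60,330) are decoys. I'll lower behind the upright.

jog_arm(series=[[0,0,0,3.7,0,-0.08,0],[0,0,0,3.7,0,0,0],[0,0,0,3.7,0,0,0],[0,0,0,3.7,0,0,0],[0,0,0,3.7,0,0,0],[0,0,0,0,0,0,0],[0,0,0,0,0,0,0],[0,0,0,0,0,0,0]])

```text
clock: 3.0
eef_pos: [459.7, 62.5, 48.0]
tcp_rot: [-1.248, 1.568, 0.153]
contact_force: [-0.1, -0.6, 0.3]
opening: -0.001
```

```bash
python3 - <<'E'
from h import *
s=stat(); p,d=r.grab_frame("side"); cv2.imwrite("pics/s2.png",cv2.resize(p[150:320,150:450],None,fx=2.6,fy=2.6)[:,:,::-1])
E
```

```text
t 3.00 jig [-163.13    1.4    47.97] jaw deg rel jig 90.09 tilt [ 2.3e-03  4.0e-04 -1.0e+00] Fjig [-0.01 -0.58  0.28] M [ 0.025  0.027 -0.043] op -0.001 q6 -1.27
```

View pics/s2.png

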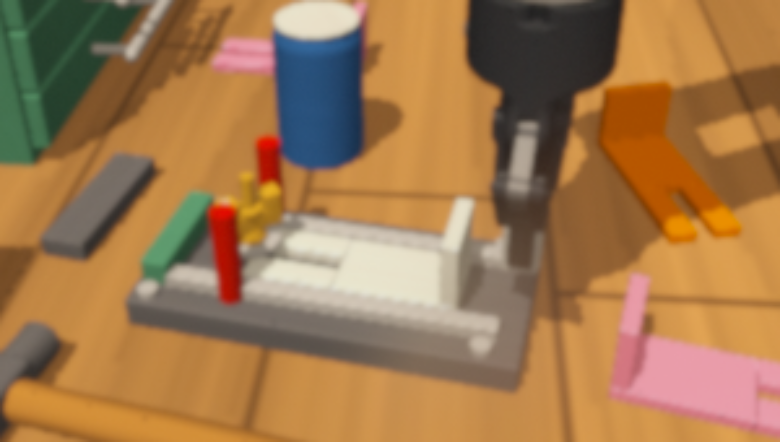

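The side view shows the closed fingers at (520,230), standing just behind the bracket's grey upright at (457,250). I'll go a little lower and push.

jog_arm(series=[[0,0,0,0.5,-0.3,-0.1,0],[0,0,0,0.5,-0.4,0,0],[0,0,0,0,-0.4,0,0],[0,0,0,0,-0.4,0,0],[0,0,0,0,-0.4,0,0],[0,0,0,0,-0.4,0,0],[0,0,0,0,-0.4,0,0],[0,0,0,0,-0.4,0,0],[0,0,0,0,-0.4,0,0],[0,0,0,0,-0.4,0,0],[0,0,0,0,-0.4,0,0]])

```text
clock: 4.15
eef_pos: [501.2, 53.5, 36.2]
tcp_rot: [-2.379, 1.571, -0.979]
contact_force: [-0.9, -0.8, 0.3]
opening: 0.003
```

```bash
python3 - <<'E'
from h import *
s=stat()
E
```

```text
t 4.15 jig [-120.69   -0.39   36.21] jaw deg rel jig 90.05 tilt [ 0. -0. -1.] Fjig [-0.76 -0.94  0.33] M [0.013 0.105 0.006] op 0.003 q6 -1.30
```

jog_arm(series=[[0,0,0,0,-0.3,0.03,0],[0,0,0,0,-0.3,0,0],[0,0,0,0,-0.3,0,0],[0,0,0,0,-0.3,0,0]])

```text
clock: 4.55
eef_pos: [513.0, 51.8, 36.3]
tcp_rot: [-1.521, 1.571, -0.121]
contact_force: [-1.1, -0.8, -0.8]
opening: 0.005
```

```bash
python3 - <<'E'
from h import *
s=stat(); p,d=r.grab_frame("side"); cv2.imwrite("pics/s3.png",cv2.resize(p[150:320,150:450],None,fx=2.6,fy=2.6)[:,:,::-1])
stat()
E
```

```text
t 4.55 jig [-1.0883e+02 -8.0000e-02  3.6280e+01] jaw deg rel jig 90.05 tilt [ 0. -0. -1.] Fjig [-0.94 -0.93 -0.85] M [0.088 0.146 0.046] op 0.005 q6 -1.30
t 4.60 jig [-1.0819e+02  2.0000e-02  3.6370e+01] jaw deg rel jig 90.05 tilt [ 8.e-04  0.e+00 -1.e+00] Fjig [ 0.16  1.34 -0.34] M [-0.039  0.101 -0.025] op -0.002 q6 -1.30
```

View pics/s3.png

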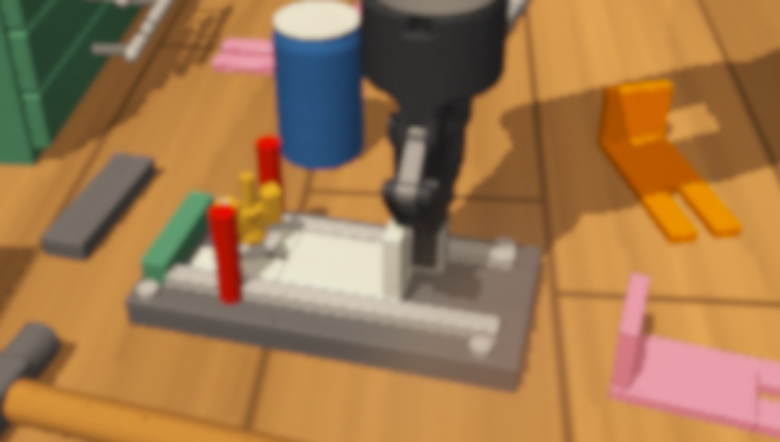

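The bracket's upright has moved to (397,260), with the fingers against it at (430,250). A gap to the stop at (170,245) remains, so I'll continue in small steps.

jog_arm(series=[[0,0,0,0,-0.2,0,0],[0,0,0,0,-0.15,0,0],[0,0,0,0,-0.1,0,0]])

```text
clock: 4.9
eef_pos: [517.3, 51.1, 36.3]
tcp_rot: [-1.656, 1.571, -0.256]
contact_force: [-2.4, 0.5, 1.3]
opening: 0.005
```

```bash
python3 -c "
from h import *
stat()"
```

```text
t 4.90 jig [-1.0445e+02 -7.0000e-02  3.6280e+01] jaw deg rel jig 90.05 tilt [ 0. -0. -1.] Fjig [-2.43  0.12  1.26] M [ 0.033  0.259 -0.028] op 0.005 q6 -1.30
```

jog_arm(series=[[0,0,0,0,-0.1,0,0],[0,0,0,0,-0.1,0,0]])

```text
clock: 5.1
eef_pos: [519.1, 50.7, 36.3]
tcp_rot: [1.748, 1.571, -3.135]
contact_force: [-0.8, 0.1, 1.0]
opening: 0.0
```

```bash
python3 -c "
from h import *
stat()"
```

```text
t 5.10 jig [-1.0259e+02 -1.0000e-01  3.6310e+01] jaw deg rel jig 90.05 tilt [-1.e-04 -0.e+00 -1.e+00] Fjig [-0.84 -0.07  1.01] M [ 0.037  0.237 -0.018] op 0.000 q6 -1.31
```

jog_arm(series=[[0,0,0,0,-0.1,0,0]])

```text
clock: 5.2
eef_pos: [520.1, 50.6, 36.3]
tcp_rot: [2.13, 1.571, -2.753]
contact_force: [-2.4, 0.2, 0.4]
opening: -0.004
```

jog_arm(series=[[0,0,0,0,-0.1,0,0]])

```text
clock: 5.3
eef_pos: [521.2, 50.4, 36.3]
tcp_rot: [2.027, 1.571, -2.856]
contact_force: [-2.4, 0.4, 0.5]
opening: -0.001
```

jog_arm(series=[[0,0,0,0,-0.1,0,0]])

```text
clock: 5.4
eef_pos: [521.7, 50.3, 36.2]
tcp_rot: [1.696, 1.57, 3.096]
contact_force: [-4.8, 2.4, 4.0]
opening: -0.001
```

```bash
python3 -c "
from h import *
stat()"
```

```text
t 5.40 jig [-99.95  -0.12  36.23] jaw deg rel jig 90.04 tilt [-0.001  0.    -1.   ] Fjig [-5.14  1.55  3.98] M [0.295 0.686 0.036] op -0.001 q6 -1.31
```

jog_arm(series=[[0,0,0,0,-0.04,0,0],[0,0,0,0,0,0,0]])

```text
clock: 5.6
eef_pos: [521.7, 50.2, 36.2]
tcp_rot: [1.704, 1.569, 3.104]
contact_force: [-4.8, 1.7, 2.7]
opening: -0.0
```

```bash
python3 - <<'E'
from h import *
s=stat(); p,d=r.grab_frame("side"); cv2.imwrite("pics/s4.png",cv2.resize(p[190:310,190:370],None,fx=4.4,fy=4.4,interpolation=cv2.INTER_CUBIC)[:,:,::-1])
p,d=r.grab_frame("top"); cv2.imwrite("pics/t4.png",cv2.resize(p[115:255,205:305],None,fx=4.2,fy=4.2,interpolation=cv2.INTER_CUBIC)[:,:,::-1])
stat()
E
```

```text
t 5.60 jig [-99.97  -0.13  36.2 ] jaw deg rel jig 90.04 tilt [-1.6e-03  1.0e-04 -1.0e+00] Fjig [-5.    0.87  2.71] M [0.156 0.659 0.031] op -0.000 q6 -1.31
t 5.70 jig [-99.96  -0.13  36.18] jaw deg rel jig 90.04 tilt [-1.5e-03  1.0e-04 -1.0e+00] Fjig [-5.42 -0.02  3.53] M [0.253 0.672 0.013] op 0.000 q6 -1.31
```

View pics/s4.png

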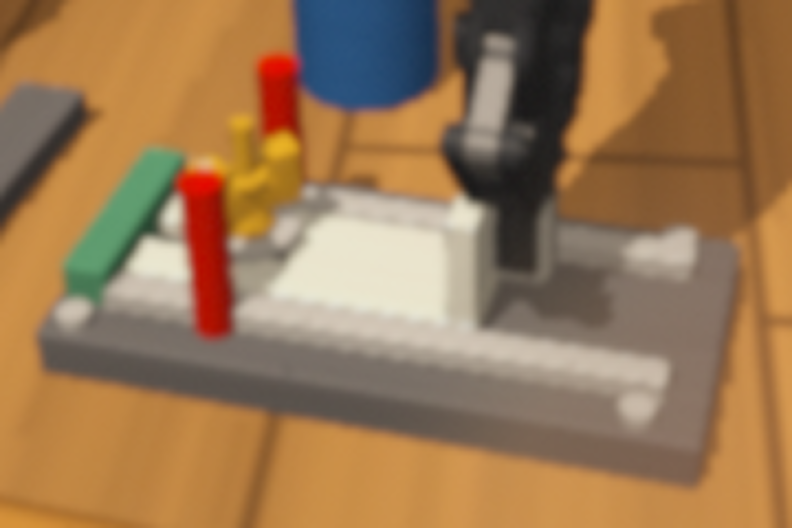

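View pics/t4.png

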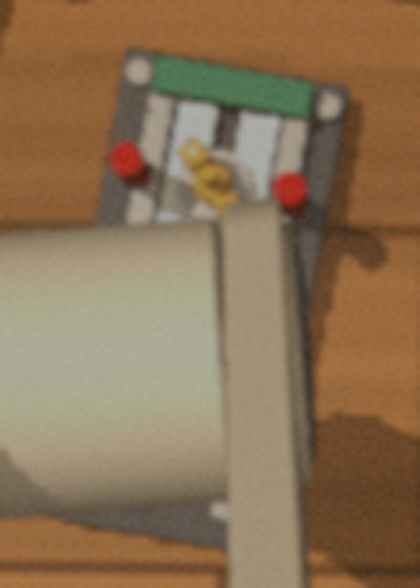

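Both views show the bracket plate's end against the green stop, at (110,265) in the side crop and (230,100) in the top crop. Push force is about 5 N and no longer advancing. Home contact implies the stud is about 1 mm further along x than I estimated, which agrees with the side view. Next I'll back off, rise, and go over the nut for a tip grip.

jog_arm(series=[[0,0,0,0,0.5,0,0],[0,0,0,0,0.5,0,0.2],[0,0,0,-3,0.5,0,0.4],[0,0,0,-4,0,0,0.66],[0,0,0,-4,0,0,0.66],[0,0,0,0,-4,0,0.66],[0,0,0,0,-4,0,0.66],[0,0,0,0,-3.7,0,0.66],[8,0,0,0,0,0,0.66],[8,0,0,0,0,0,0.66],[8,0,0,0,0,0,0.66],[8,0,0,0,0,0,0.66],[8,0,0,0,0,0,0.66],[4,0,0,0,0,0,0.66],[0,0,0,0,0,0,0.66],[0,0,0,0,0,0,0.66]])

```text
clock: 7.3
eef_pos: [623.0, 32.9, 146.3]
tcp_rot: [-0.844, 1.57, -0.209]
contact_force: [0.3, 0.4, 0.9]
opening: 0.658
```

```bash
sed -i 's/^X0,Y0.*/X0,Y0,YAW=621.0,33.15,-0.1716/' h.py; python3 - <<'E'
from h import *
s=stat(); 
for n in ("wrist","side"):
    s=r.sense(); p,d=r.grab_frame(n); np.save(f"pics/{n}5.npy",p); cv2.imwrite(f"pics/{n}5.png",p[:,:,::-1] if n=="wrist" else cv2.resize(p[150:310,170:400],None,fx=3.4,fy=3.4,interpolation=cv2.INTER_CUBIC)[:,:,::-1])
    if n=="wrist":
        cm=cam(n,s);J=jigT(X0,Y0,YAW); print([proj(cm,J(P)).round(0) for P in [(0,0,82),(0,38,84),(0,-38,84)]])
E
```

```text
t 7.30 jig [1.9900e+00 5.0000e-02 1.4628e+02] jaw deg rel jig 46.18 tilt [ 3.e-04 -1.e-04 -1.e+00] Fjig [0.26 0.5  0.91] M [-0.006 -0.023  0.025] op 0.658 q6 -0.58
[array([281., 223.]), array([322., 187.]), array([244., 258.])]
```

View pics/wrist5.png

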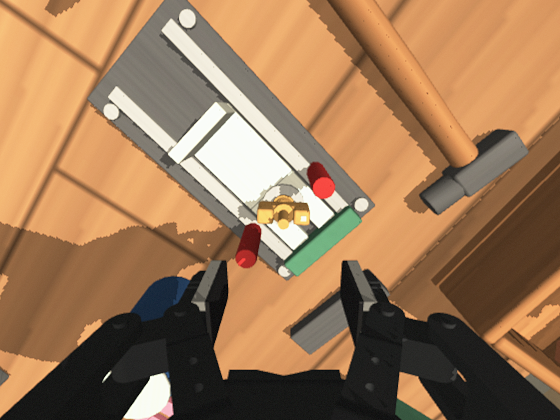

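View pics/side5.png

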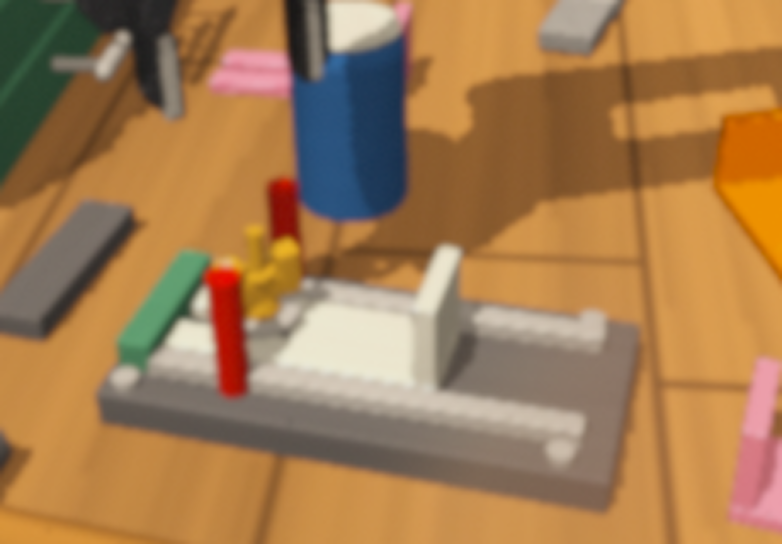

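The wrist view clearly shows the nut at (283,213), with its wings lying level in the image along the jaw line and the white dot on the right tip at (302,216). The posts are at (320,180) and (248,247). I'll measure the details.

```bash
python3 - <<'E'
from h import *
p=np.load("pics/wrist5.npy"); x0,y0,x1,y1=225,150,355,280
f=4.6; c=cv2.resize(p[y0:y1,x0:x1],None,fx=f,fy=f,interpolation=cv2.INTER_CUBIC)[:,:,::-1].copy()
cm=cam("wrist");J=jigT(X0,Y0,YAW)
for P in [(0,0,82),(0,38,84),(0,-38,84)]:
    u=(proj(cm,J(P))-[x0,y0]+.5)*f; cv2.circle(c,tuple(int(a) for a in u),4,(255,0,0),-1)
cv2.imwrite("pics/w5z.png",c)
hs=cv2.cvtColor(p[y0:y1,x0:x1],cv2.COLOR_RGB2HSV); h,s,v=[hs[...,i] for i in range(3)]
for nm,m in dict(red=((h<6)|(h>174))&(s>170)&(v>110),brass=(h>17)&(h<32)&(s>100)&(v>130)).items():
    n,l,st,ce=cv2.connectedComponentsWithStats(m.astype(np.uint8))
    for i in range(1,n):
        if st[i,4]>30:
            pts=np.argwhere(l==i)[:,::-1].astype(np.float32); print(nm,st[i],(ce[i]+[x0,y0]).round(1),cv2.minAreaRect(pts))
E
```

```text
red [ 87  13  23  36 477] [323.  183.7] ((99.12162017822266, 31.270267486572266), (22.029464721679688, 34.03059005737305), 9.462322235107422)
red [26 74 10 12 43] [256.4 227.7] ((32.000003814697266, 78.50000762939453), (13.435027122497559, 4.949747562408447), 45.0)
red [ 11  99  20  19 301] [245.3 258.1] ((20.5, 108.0), (18.0, 19.0), 90.0)
brass [ 49  54  19  10 113] [282.6 208.1] ((57.80974197387695, 58.146018981933594), (8.514431953430176, 18.226207733154297), 86.18592071533203)
brass [ 33  60  15  14 174] [264.4 215.6] ((40.0, 66.5), (13.0, 14.0), 90.0)
brass [ 69  61  16  14 154] [301.4 216.9] ((76.5, 67.5), (13.0, 15.0), 90.0)
brass [53 68 11 11 89] [283.1 223.4] ((58.500003814697266, 73.50000762939453), (9.899494171142578, 9.899494171142578), 45.0)
```

View pics/w5z.png

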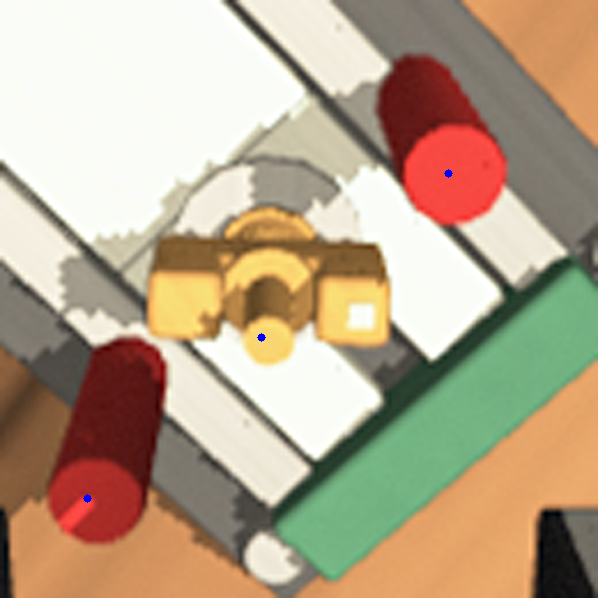

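```bash
python3 - <<'E'
from h import *
s=r.sense(); p,d=r.grab_frame("wrist"); K,R,pc=cam("wrist",s)
for nm,(u,v) in dict(L=(264,216),R=(304,214),stud=(283,223),postR=(323,187),postL=(246,258),plate=(290,165),stop=(330,235),washer=(290,189)).items():
    z=np.median(d[v-1:v+2,u-1:u+2]); P=pc+R@(np.linalg.inv(K)@[u,v,1.])*z; print(nm,injig(P).round(1))
E
```

```text
L [-9.3 -9.1 68.4]
R [10.2 13.4 68.5]
stud [ 0.8  0.9 82.3]
postR [ 0.3 38.5 84.2]
postL [  1.2 -36.8  84. ]
plate [-16.9  26.   21.2]
stop [48.9 10.8 37.8]
washer [-4.8 14.1 37.9]
```

Depth gives stud 82.3 mm and posts 84.1 mm against nominal 82 and 84. That puts the wing tops at 68.4, so the wing centre is about 56.4 and touch is 1.2–3.2 rad away. I'll align and descend over the tips.

jog_arm(series=[[1.8,0,0,0,0.13,-0.08,0.58],[0,0,0,3,0,0,0.58],[0,0,0,3,0,0,0.58],[0,0,0,1.5,0,0,0.58],[0,0,0,0,0,0,0.58],[0,0,0,0,0,0,0.58]])

```text
clock: 8.05
eef_pos: [622.0, 33.4, 71.8]
tcp_rot: [-0.573, 1.571, 0.027]
contact_force: [0.6, 0.6, 0.3]
opening: 0.58
```

```bash
python3 - <<'E'
from h import *
s=stat(); p,d=r.grab_frame("wrist"); cv2.imwrite("pics/w6.png",p[:,:,::-1])
E
```

```text
t 8.05 jig [ 0.96  0.44 71.8 ] jaw deg rel jig 44.26 tilt [ 3.e-04  0.e+00 -1.e+00] Fjig [0.5  0.72 0.31] M [-0.041 -0.037 -0.002] op 0.580 q6 -0.55
```

View pics/w6.png

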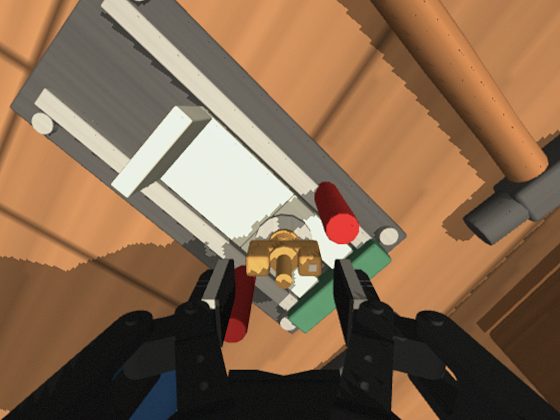

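The wings span columns 248–321 and the pads 232–337, so both are centred on about 284.5. The wings are level along the jaw line. Descending.

jog_arm(series=[[0,0,0,1.2,0,0,0.58],[0,0,0,1.2,0,0,0.58],[0,0,0,0.9,0,0,0.58],[0,0,0,0,0,0,0.58],[0,0,0,0,0,0,0.58]])

```text
clock: 8.6
eef_pos: [621.3, 33.4, 37.8]
tcp_rot: [2.573, 1.57, -3.11]
contact_force: [0.5, -1.3, -0.1]
opening: 0.58
```

```bash
python3 - <<'E'
from h import *
s=stat(); p,d=r.grab_frame("wrist"); cv2.imwrite("pics/w7.png",p[:,:,::-1])
E
```

```text
t 8.60 jig [ 0.28  0.28 37.82] jaw deg rel jig 44.24 tilt [-9.e-04 -0.e+00 -1.e+00] Fjig [ 0.73 -1.22 -0.06] M [-0.024 -0.033 -0.036] op 0.580 q6 -0.55
```

View pics/w7.png

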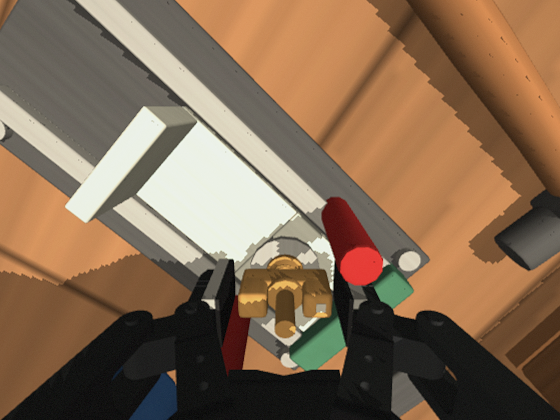

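The wing bar, at columns 240–332, sits between the pads, at 233 and 336. Closing now.

jog_arm(series=[[0,0,0,0,0,0,0.35],[0,0,0,0,0,0,0.35],[0,0,0,0,0,0,0.35],[0,0,0,0,0,0,0.35]], force=45)

```text
clock: 9.05
eef_pos: [621.8, 33.4, 38.7]
tcp_rot: [-0.627, 1.57, -0.026]
contact_force: [-1.8, -0.1, 3.6]
opening: 0.463
```

```bash
python3 -c "
from h import *
stat()"
```

```text
t 9.05 jig [ 0.77  0.37 38.68] jaw deg rel jig 44.25 tilt [ 6.e-04 -0.e+00 -1.e+00] Fjig [-1.74 -0.36  3.55] M [-0.114  0.171  0.01 ] op 0.463 q6 -0.55
```

jog_arm(series=[[4,0,0,0.014,0,0,0.35],[4,0,0,0.014,0,0,0.35],[4,0,0,0.014,0,0,0.35]])

```text
clock: 9.35
eef_pos: [621.7, 33.3, 38.3]
tcp_rot: [-0.758, 1.57, -0.369]
contact_force: [-1.1, -0.7, 4.6]
opening: 0.464
```

```bash
python3 -c "
from h import *
stat()"
```

```text
t 9.35 jig [ 0.69  0.32 38.26] jaw deg rel jig 32.09 tilt [ 4.e-04 -1.e-04 -1.e+00] Fjig [-1.02 -0.84  4.59] M [-0.119  0.248  0.104] op 0.464 q6 -0.34
```

jog_arm(series=[[5,0,0,0.017,0,0,0.35],[5,0,0,0.017,0,0,0.35],[5,0,0,0.017,0,0,0.35]])

```text
clock: 9.65
eef_pos: [621.6, 33.3, 37.7]
tcp_rot: [-1.606, 1.571, -1.48]
contact_force: [-1.9, -0.8, 5.1]
opening: 0.455
```

```bash
python3 -c "
from h import *
stat()"
```

```text
t 9.65 jig [ 0.53  0.25 37.73] jaw deg rel jig 17.05 tilt [ 0.e+00 -2.e-04 -1.e+00] Fjig [-1.74 -1.11  5.05] M [-0.138  0.374  0.052] op 0.455 q6 -0.07
```

jog_arm(series=[[5,0,0,0.017,0,0,0.35],[5,0,0,0.017,0,0,0.35],[5,0,0,0.017,0,0,0.35]])

```text
clock: 9.95
eef_pos: [621.4, 33.3, 37.2]
tcp_rot: [-2.551, 1.57, -2.687]
contact_force: [-1.0, -1.6, 5.0]
opening: 0.462
```

```bash
python3 -c "
from h import *
stat()"
```

```text
t 9.95 jig [ 0.35  0.18 37.19] jaw deg rel jig 2.05 tilt [-4.e-04 -2.e-04 -1.e+00] Fjig [-0.7  -1.76  5.02] M [-0.201  0.446  0.039] op 0.462 q6 0.19
```

jog_arm(series=[[5,0,0,0.017,0,0,0.35],[5,0,0,0.017,0,0,0.35],[5,0,0,0.017,0,0,0.35]])

```text
clock: 10.25
eef_pos: [621.2, 33.3, 36.7]
tcp_rot: [-2.514, 1.57, -2.912]
contact_force: [-3.5, -1.8, 5.4]
opening: 0.455
```

```bash
python3 -c "
from h import *
stat()"
```

```text
t 10.25 jig [ 0.19  0.21 36.68] jaw deg rel jig -12.95 tilt [-7.e-04 -2.e-04 -1.e+00] Fjig [-3.19 -2.34  5.41] M [-0.137  0.492  0.015] op 0.455 q6 0.45
```

jog_arm(series=[[4,0,0,0.014,0,0,0.35],[4,0,0,0.014,0,0,0.35],[4,0,0,0.014,0,0,0.35]])

```text
clock: 10.55
eef_pos: [621.1, 33.4, 36.2]
tcp_rot: [-2.474, 1.57, -3.08]
contact_force: [-2.9, -0.5, 6.1]
opening: 0.46
```

```bash
python3 -c "
from h import *
stat()"
```

```text
t 10.55 jig [ 0.07  0.27 36.24] jaw deg rel jig -24.91 tilt [-9.e-04 -1.e-04 -1.e+00] Fjig [-2.73 -0.93  6.06] M [-0.038  0.598  0.065] op 0.460 q6 0.66
```

jog_arm(series=[[4,0,0,0.014,0,0,0.35],[4,0,0,0.014,0,0,0.35]])

```text
clock: 10.75
eef_pos: [621.0, 33.4, 36.0]
tcp_rot: [-2.433, 1.57, 3.104]
contact_force: [-3.1, 0.8, 5.3]
opening: 0.462
```

```bash
python3 -c "
from h import *
stat()"
```

```text
t 10.75 jig [-2.000e-02  3.000e-01  3.596e+01] jaw deg rel jig -32.92 tilt [-0.001  0.    -1.   ] Fjig [-3.18  0.23  5.33] M [ 0.039  0.654 -0.012] op 0.462 q6 0.80
```

jog_arm(series=[[4,0,0,0.014,0,0,0.35],[4,0,0,0.014,0,0,0.35]])

```text
clock: 10.95
eef_pos: [620.9, 33.5, 35.7]
tcp_rot: [-2.343, 1.57, 3.054]
contact_force: [-4.2, 2.0, 6.1]
opening: 0.462
```

```bash
python3 -c "
from h import *
stat()"
```

```text
t 10.95 jig [-0.11  0.34 35.66] jaw deg rel jig -40.92 tilt [-1.2e-03  1.0e-04 -1.0e+00] Fjig [-4.46  1.21  6.14] M [0.106 0.615 0.012] op 0.462 q6 0.94
```

jog_arm(series=[[4,0,0,0.014,0,0,0.35],[4,0,0,0.014,0,0,0.35]])

```text
clock: 11.15
eef_pos: [620.9, 33.6, 35.4]
tcp_rot: [-2.274, 1.57, 2.984]
contact_force: [-5.0, 1.6, 7.0]
opening: 0.46
```

```bash
python3 -c "
from h import *
stat()"
```

```text
t 11.15 jig [-0.16  0.4  35.4 ] jaw deg rel jig -48.92 tilt [-1.2e-03  2.0e-04 -1.0e+00] Fjig [-5.16  0.74  7.02] M [0.14  0.666 0.035] op 0.460 q6 1.08
```

jog_arm(series=[[0,0,0,0,0,0,0.56],[0,0,0,0,0,0,0.56],[0,0,0,-0.4,0,0,0.56],[0,0,0,-0.5,0,0,0.56],[0,0,0,0,0,0,0.56]])

```text
clock: 11.65
eef_pos: [622.3, 33.4, 45.0]
tcp_rot: [1.065, 1.569, 0.043]
contact_force: [-1.1, -0.6, 0.1]
opening: 0.557
```

```bash
python3 - <<'E'
from h import *
s=stat(); p,d=r.grab_frame("wrist"); cv2.imwrite("pics/w8.png",p[:,:,::-1])
E
```

```text
t 11.65 jig [ 1.21  0.46 44.99] jaw deg rel jig -48.73 tilt [ 1.4e-03  1.0e-04 -1.0e+00] Fjig [-0.98 -0.77  0.09] M [-0.004  0.008  0.008] op 0.557 q6 1.07
```

View pics/w8.png

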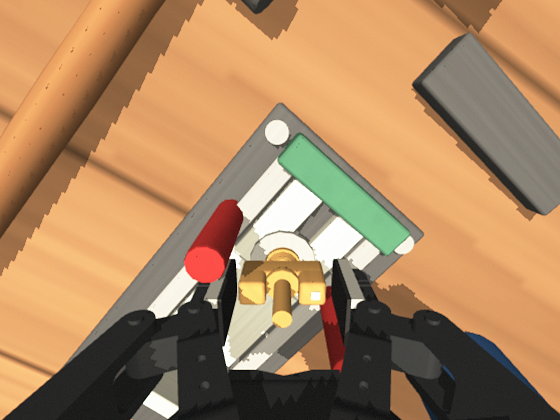

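After the arc the wings are still level with the jaws, spanning columns 240–327 with the dot at (315,296). The nut has therefore followed the full 93°, and there has been no touch so far. I'll turn the open fingers back 90° for a grip across the faces.

jog_arm(series=[[-8,0,0,0,-0.04,-0.04,0.56],[-8,0,0,0,0,0,0.56],[-8,0,0,0,0,0,0.56],[-8,0,0,0,0,0,0.56],[-8,0,0,0,0,0,0.56],[-8,0,0,0,0,0,0.56],[-8,0,0,0,0,0,0.56],[-8,0,0,0,0,0,0.56],[-8,0,0,0,0,0,0.56],[-8,0,0,0,0,0,0.4],[-8,0,0,0,0,0,0.35],[-2,0,0,0,0,0,0.3],[0,0,0,0,0,0,0.25],[0,0,0,0,0,0,0.25]])

```text
clock: 13.1
eef_pos: [621.0, 33.5, 44.1]
tcp_rot: [-0.124, 1.571, 0.423]
contact_force: [0.9, -0.2, -0.1]
opening: 0.252
```

```bash
python3 - <<'E'
from h import *
s=stat(); p,d=r.grab_frame("wrist"); cv2.imwrite("pics/w9.png",p[:,:,::-1])
E
```

```text
t 13.10 jig [-4.000e-02  3.800e-01  4.405e+01] jaw deg rel jig 41.17 tilt [ 0.  0. -1.] Fjig [ 0.93 -0.08 -0.09] M [-0.015  0.044 -0.008] op 0.252 q6 -0.50
```

View pics/w9.png

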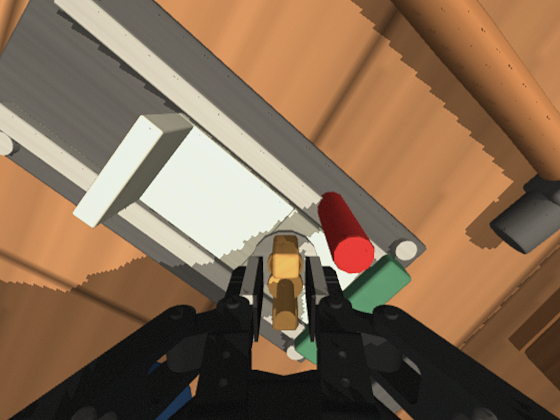

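The wings stand at columns 271–299, between the pads at 262 and 308, and are centred. Gripping across the faces.

jog_arm(series=[[0,0,0,0,0,0,0.05],[0,0,0,0,0,0,0.05],[0,0,0,0,0,0,0.05],[0,0,0,0,0,0,0.05]])

```text
clock: 13.55
eef_pos: [621.4, 33.7, 44.2]
tcp_rot: [-0.213, 1.57, 0.335]
contact_force: [1.7, 2.0, 0.3]
opening: 0.127
```

```bash
python3 -c "
from h import *
stat()"
```

```text
t 13.55 jig [ 0.27  0.61 44.24] jaw deg rel jig 41.23 tilt [ 7.e-04  2.e-04 -1.e+00] Fjig [1.34 2.29 0.28] M [ 0.376 -0.192 -0.066] op 0.127 q6 -0.50
```

jog_arm(series=[[4,0,0,0.014,0,0,0.05],[4,0,0,0.014,0,0,0.05]])

```text
clock: 13.75
eef_pos: [621.4, 33.7, 44.0]
tcp_rot: [-0.12, 1.57, 0.286]
contact_force: [1.5, 3.0, 1.0]
opening: 0.124
```

```bash
python3 -c "
from h import *
stat()"
```

```text
t 13.75 jig [ 0.31  0.64 44.01] jaw deg rel jig 33.09 tilt [ 7.e-04  2.e-04 -1.e+00] Fjig [0.92 3.24 1.03] M [ 0.369 -0.109  0.018] op 0.124 q6 -0.35
```

jog_arm(series=[[4,0,0,0.014,0,0,0.05],[4,0,0,0.014,0,0,0.05]])

```text
clock: 13.95
eef_pos: [621.3, 33.7, 43.7]
tcp_rot: [0.049, 1.57, 0.316]
contact_force: [1.4, 3.3, 1.1]
opening: 0.126
```

```bash
python3 -c "
from h import *
stat()"
```

```text
t 13.95 jig [ 0.24  0.63 43.7 ] jaw deg rel jig 25.08 tilt [ 6.e-04  2.e-04 -1.e+00] Fjig [0.84 3.46 1.11] M [ 0.405 -0.153  0.07 ] op 0.126 q6 -0.21
```

jog_arm(series=[[3,0,0,0.011,0,0,0.05],[3,0,0,0.011,0,0,0.05]])

```text
clock: 14.15
eef_pos: [621.3, 33.7, 43.5]
tcp_rot: [0.161, 1.57, 0.323]
contact_force: [0.6, 2.3, 1.4]
opening: 0.124
```

```bash
python3 -c "
from h import *
stat()"
```

```text
t 14.15 jig [ 0.23  0.62 43.48] jaw deg rel jig 19.12 tilt [ 6.e-04  2.e-04 -1.e+00] Fjig [0.18 2.4  1.37] M [ 0.383 -0.147  0.036] op 0.124 q6 -0.11
```

jog_arm(series=[[3,0,0,0.011,0,0,0.05],[3,0,0,0.011,0,0,0.05]])

```text
clock: 14.35
eef_pos: [621.3, 33.7, 43.3]
tcp_rot: [0.326, 1.57, 0.384]
contact_force: [2.2, 2.5, 2.1]
opening: 0.127
```

```bash
python3 -c "
from h import *
stat()"
```

```text
t 14.35 jig [ 0.21  0.63 43.26] jaw deg rel jig 13.12 tilt [ 5.e-04  2.e-04 -1.e+00] Fjig [1.77 2.86 2.13] M [ 0.392 -0.097  0.049] op 0.127 q6 -0.01
```

jog_arm(series=[[3,0,0,0.011,0,0,0.05],[3,0,0,0.011,0,0,0.05]])

```text
clock: 14.55
eef_pos: [621.3, 33.7, 43.1]
tcp_rot: [0.419, 1.57, 0.372]
contact_force: [1.3, 2.5, 1.1]
opening: 0.124
```

```bash
python3 -c "
from h import *
stat()"
```

```text
t 14.55 jig [ 0.19  0.63 43.07] jaw deg rel jig 7.12 tilt [ 5.e-04  2.e-04 -1.e+00] Fjig [0.85 2.68 1.13] M [ 0.42  -0.119  0.018] op 0.124 q6 0.10
```

jog_arm(series=[[3,0,0,0.011,0,0,0.05],[3,0,0,0.011,0,0,0.05]])

```text
clock: 14.75
eef_pos: [621.3, 33.8, 42.8]
tcp_rot: [0.589, 1.57, 0.437]
contact_force: [0.8, 3.8, 2.9]
opening: 0.124
```

```bash
python3 -c "
from h import *
stat()"
```

```text
t 14.75 jig [ 0.19  0.66 42.85] jaw deg rel jig 1.12 tilt [ 5.e-04  3.e-04 -1.e+00] Fjig [0.11 3.9  2.94] M [ 0.437 -0.058 -0.021] op 0.124 q6 0.20
```

jog_arm(series=[[3,0,0,0.011,0,0,0.05],[3,0,0,0.011,0,0,0.05]])

```text
clock: 14.95
eef_pos: [621.3, 33.8, 42.6]
tcp_rot: [0.764, 1.57, 0.507]
contact_force: [0.5, 2.4, 2.8]
opening: 0.12
```

```bash
python3 -c "
from h import *
stat()"
```

```text
t 14.95 jig [ 0.17  0.65 42.64] jaw deg rel jig -4.88 tilt [ 5.e-04  3.e-04 -1.e+00] Fjig [0.05 2.43 2.75] M [ 0.463 -0.068  0.025] op 0.120 q6 0.31
```

jog_arm(series=[[3,0,0,0.011,0,0,0.05],[3,0,0,0.011,0,0,0.05]])

```text
clock: 15.15
eef_pos: [621.2, 33.8, 42.4]
tcp_rot: [0.89, 1.57, 0.528]
contact_force: [0.2, 2.1, 2.6]
opening: 0.13
```

```bash
python3 -c "
from h import *
stat()"
```

```text
t 15.15 jig [ 0.14  0.65 42.42] jaw deg rel jig -10.88 tilt [ 4.e-04  3.e-04 -1.e+00] Fjig [-0.18  2.07  2.6 ] M [ 0.427 -0.105  0.039] op 0.130 q6 0.41
```

jog_arm(series=[[3,0,0,0.011,0,0,0.05],[3,0,0,0.011,0,0,0.05]])

```text
clock: 15.35
eef_pos: [621.3, 33.8, 42.2]
tcp_rot: [1.015, 1.57, 0.549]
contact_force: [0.5, 2.6, 2.9]
opening: 0.125
```

```bash
python3 -c "
from h import *
stat()"
```

```text
t 15.35 jig [ 0.14  0.66 42.25] jaw deg rel jig -16.88 tilt [ 4.e-04  3.e-04 -1.e+00] Fjig [0.03 2.65 2.9 ] M [0.456 0.002 0.065] op 0.125 q6 0.52
```

jog_arm(series=[[3,0,0,0.011,0,0,0.05],[3,0,0,0.011,0,0,0.05]])

```text
clock: 15.55
eef_pos: [621.3, 33.8, 42.1]
tcp_rot: [1.115, 1.57, 0.544]
contact_force: [0.0, 2.9, 4.4]
opening: 0.129
```

```bash
python3 -c "
from h import *
stat()"
```

```text
t 15.55 jig [ 0.16  0.69 42.13] jaw deg rel jig -22.87 tilt [ 5.e-04  3.e-04 -1.e+00] Fjig [-0.44  2.85  4.41] M [0.527 0.063 0.115] op 0.129 q6 0.62
```

Torque may be rising: 0.115 N m at −23°. I'll use finer steps.

jog_arm(series=[[3,0,0,0.011,0,0,0.05]])

```text
clock: 15.65
eef_pos: [621.3, 33.8, 42.1]
tcp_rot: [1.15, 1.57, 0.527]
contact_force: [-0.5, 2.1, 5.2]
opening: 0.127
```

```bash
python3 -c "
from h import *
stat()"
```

```text
t 15.65 jig [ 0.14  0.68 42.07] jaw deg rel jig -25.87 tilt [ 5.e-04  3.e-04 -1.e+00] Fjig [-0.83  1.96  5.23] M [0.517 0.114 0.144] op 0.127 q6 0.67
```

jog_arm(series=[[2,0,0,0.006,0,0,0.05]])

```text
clock: 15.75
eef_pos: [621.3, 33.8, 42.1]
tcp_rot: [1.174, 1.57, 0.517]
contact_force: [-0.7, 2.4, 5.2]
opening: 0.126
```

```bash
python3 -c "
from h import *
stat()"
```

```text
t 15.75 jig [ 0.17  0.7  42.06] jaw deg rel jig -27.86 tilt [ 5.e-04  3.e-04 -1.e+00] Fjig [-1.09  2.2   5.21] M [0.513 0.09  0.192] op 0.126 q6 0.71
```

jog_arm(series=[[2,0,0,0.006,0,0,0.05]])

```text
clock: 15.85
eef_pos: [621.3, 33.8, 42.0]
tcp_rot: [1.149, 1.57, 0.457]
contact_force: [0.2, 3.5, 4.8]
opening: 0.125
```

```bash
python3 -c "
from h import *
stat()"
```

```text
t 15.85 jig [ 0.17  0.73 42.04] jaw deg rel jig -29.82 tilt [ 5.e-04  3.e-04 -1.e+00] Fjig [-0.4   3.44  4.83] M [0.539 0.155 0.155] op 0.125 q6 0.74
```

jog_arm(series=[[1,0,0,0.003,0,0,0.05]])

```text
clock: 15.95
eef_pos: [621.3, 33.8, 42.0]
tcp_rot: [1.183, 1.57, 0.473]
contact_force: [-1.4, 3.0, 5.1]
opening: 0.124
```

```bash
python3 -c "
from h import *
stat()"
```

```text
t 15.95 jig [ 0.17  0.7  42.  ] jaw deg rel jig -30.82 tilt [ 5.e-04  3.e-04 -1.e+00] Fjig [-1.87  2.72  5.13] M [0.515 0.167 0.184] op 0.124 q6 0.76
```

jog_arm(series=[[1,0,0,0.003,0,0,0.05]])

```text
clock: 16.05
eef_pos: [621.3, 33.8, 42.0]
tcp_rot: [1.152, 1.57, 0.426]
contact_force: [-1.1, 1.9, 6.4]
opening: 0.126
```

```bash
python3 -c "
from h import *
stat()"
```

```text
t 16.05 jig [ 0.18  0.71 42.01] jaw deg rel jig -31.78 tilt [ 5.e-04  2.e-04 -1.e+00] Fjig [-1.44  1.7   6.41] M [0.552 0.136 0.195] op 0.126 q6 0.78
```

jog_arm(series=[[1,0,0,0.003,0,0,0.05]])

```text
clock: 16.15
eef_pos: [621.3, 33.8, 42.0]
tcp_rot: [1.143, 1.57, 0.399]
contact_force: [-0.8, 3.0, 5.5]
opening: 0.126
```

```bash
python3 -c "
from h import *
stat()"
```

```text
t 16.15 jig [ 0.2   0.72 42.02] jaw deg rel jig -32.77 tilt [ 6.e-04  3.e-04 -1.e+00] Fjig [-1.31  2.82  5.52] M [0.548 0.15  0.208] op 0.126 q6 0.80
```

```bash
python3 - <<'E'
from h import *
s=stat(); p,d=r.grab_frame("wrist"); cv2.imwrite("pics/w10.png",cv2.resize(p[200:360,200:370],None,fx=3.6,fy=3.6,interpolation=cv2.INTER_CUBIC)[:,:,::-1])
stat();r.grab_frame("wrist");stat()
E
```

```text
t 16.15 jig [ 0.2   0.72 42.02] jaw deg rel jig -32.77 tilt [ 6.e-04  3.e-04 -1.e+00] Fjig [-1.31  2.82  5.52] M [0.548 0.15  0.208] op 0.126 q6 0.80
t 16.20 jig [ 0.14  0.71 41.97] jaw deg rel jig -32.84 tilt [ 5.e-04  3.e-04 -1.e+00] Fjig [-0.87  2.25  5.76] M [0.522 0.101 0.202] op 0.126 q6 0.80
t 16.25 jig [ 0.14  0.72 41.97] jaw deg rel jig -32.77 tilt [ 5.e-04  3.e-04 -1.e+00] Fjig [-1.19  1.31  5.12] M [0.476 0.124 0.216] op 0.129 q6 0.80
```

View pics/w10.png

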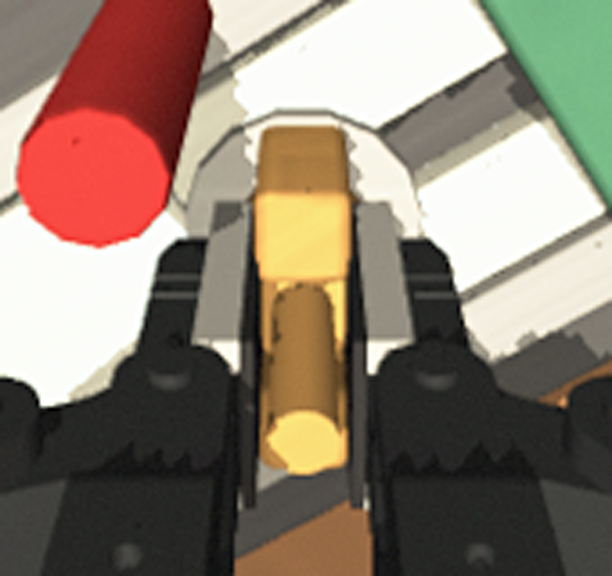

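The wing bar stays square between the pads, with no visible slip. I'll make a continuous short move so the torque is read while turning.

jog_arm(series=[[2,0,0,0.004,0,0,0.05]])

```text
clock: 16.35
eef_pos: [621.3, 33.8, 42.0]
tcp_rot: [1.232, 1.57, 0.454]
contact_force: [-0.7, 3.2, 6.2]
opening: 0.123
```

```bash
python3 -c "
from h import *
stat()"
```

```text
t 16.35 jig [ 0.17  0.72 41.96] jaw deg rel jig -34.75 tilt [ 5.e-04  3.e-04 -1.e+00] Fjig [-1.27  3.01  6.23] M [0.58  0.143 0.214] op 0.123 q6 0.83
```

jog_arm(series=[[1.5,0,0,0.003,0,0,0.05]])

```text
clock: 16.45
eef_pos: [621.3, 33.8, 42.0]
tcp_rot: [1.258, 1.57, 0.453]
contact_force: [-0.0, 2.6, 6.4]
opening: 0.128
```

```bash
python3 -c "
from h import *
stat()"
```

```text
t 16.45 jig [ 0.14  0.73 41.95] jaw deg rel jig -36.31 tilt [ 5.e-04  3.e-04 -1.e+00] Fjig [-0.46  2.59  6.41] M [0.55  0.174 0.23 ] op 0.128 q6 0.86
```

```bash
python3 - <<'E'
from h import *
s=r.sense(); p,d=r.grab_frame("wrist"); stat(); np.save("pics/w11.npy",p); np.save("pics/w11_d.npy",d)
a=cv2.imread("pics/w9.png")[225:335,245:325]; b=p[225:335,245:325,::-1]
c=np.hstack([cv2.resize(x,None,fx=4.9,fy=4.9,interpolation=cv2.INTER_CUBIC) for x in (a,b)]); cv2.imwrite("pics/cmp.png",c)
E
```

```text
t 16.50 jig [ 0.13  0.7  41.92] jaw deg rel jig -36.39 tilt [ 5.e-04  2.e-04 -1.e+00] Fjig [-1.04  2.95  5.69] M [0.537 0.151 0.179] op 0.125 q6 0.86
```

View pics/cmp.png

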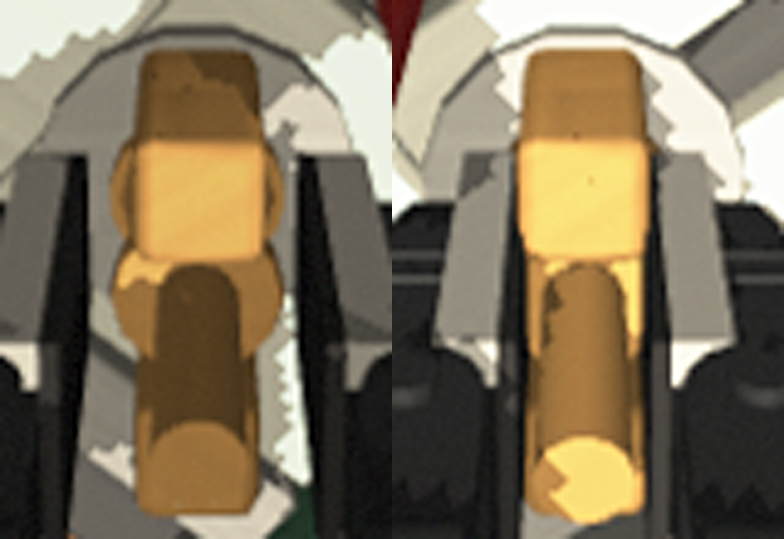

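The wing's top edge is still square to the jaws (within about 1.5°), so the nut has followed the tool. The angle-based touch is at about −20° (±1.5°), which puts the nut 0.26–0.31 rad past touch. The torque, 0.19 N m over the loose 0.036 at low speed and a little less when stopped, suggests 0.2–0.25 rad. Both lie well inside the 0.15–0.4 window, so I'll stop, release and lift off.

jog_arm(series=[[0,0,0,0,0,0,0.32],[0,0,0,0,0,0,0.32],[0,0,0,0,0,0,0.32],[0,0,0,-1,0,0,0.32],[0,0,0,-2,0,0,0.32],[0,0,0,-3,0,0,0.32],[0,0,0,-4,0,0,0.32],[0,0,0,0,0,0,0.32],[0,0,0,0,0,0,0.32]])

```text
clock: 17.4
eef_pos: [621.8, 33.5, 143.0]
tcp_rot: [0.83, 1.568, 0.025]
contact_force: [0.0, -0.6, 0.1]
opening: 0.32
```

```bash
python3 - <<'E'
from h import *
s=stat(); p,d=r.grab_frame("wrist"); cv2.imwrite("pics/w12.png",p[:,:,::-1])
K,R,pc=cam("wrist",s); np.save("pics/w12.npy",p); np.save("pics/w12_d.npy",d)
p,_=r.grab_frame("side"); cv2.imwrite("pics/s12.png",cv2.resize(p[150:310,170:400],None,fx=3.4,fy=3.4,interpolation=cv2.INTER_CUBIC)[:,:,::-1])
E
```

```text
t 17.40 jig [  0.7    0.48 143.  ] jaw deg rel jig -36.25 tilt [ 2.7e-03  1.0e-04 -1.0e+00] Fjig [ 0.14 -0.62  0.08] M [ 0.004  0.037 -0.001] op 0.320 q6 0.86
```

View pics/w12.png

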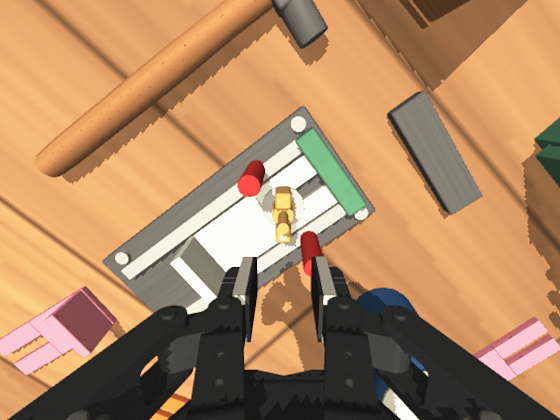

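View pics/s12.png

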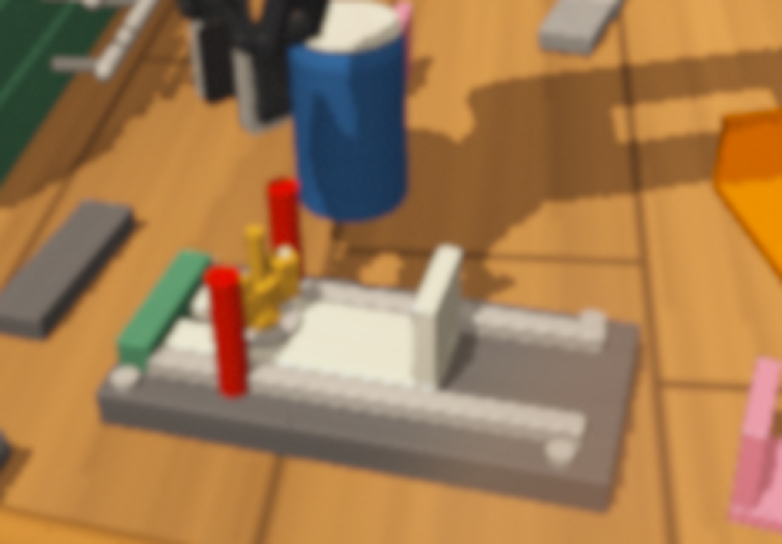

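The wrist view shows the nut at (284,213), the bracket plate up against the green stop (335,175), and the fingers clear. The side view shows the same, with the upright at (437,315) where the push left it. Now to measure the nut's final angle and height, and the gap to the stop.

```bash
python3 - <<'E'
from h import *
s=r.sense(); p=np.load("pics/w12.npy");d=np.load("pics/w12_d.npy"); K,R,pc=cam("wrist",s)
x0,y0,x1,y1=225,140,375,290
cv2.imwrite("pics/w12z.png",cv2.resize(p[y0:y1,x0:x1],None,fx=4,fy=4,interpolation=cv2.INTER_CUBIC)[:,:,::-1])
vv,uu=np.mgrid[y0:y1,x0:x1]; z=d[y0:y1,x0:x1]
P=pc+(np.stack([uu,vv,np.ones_like(uu)],-1).reshape(-1,3)@np.linalg.inv(K).T*z.reshape(-1,1))@R.T
Q=np.array([injig(a) for a in P]); h=(Q[:,2]>57)&(Q[:,2]<67)&(np.hypot(Q[:,0],Q[:,1])<25)
W=Q[h]; print(len(W),"top z pct",np.percentile(W[:,2],[10,50,90]).round(1)); T=W[np.abs(W[:,2]-np.percentile(W[:,2],60))<1.2][:,:2]
print(cv2.minAreaRect(T.astype(np.float32)))
E
```

```text
466 top z pct [58.9 60.2 61.5]
((-0.14496326446533203, 0.5661048889160156), (38.92634582519531, 11.177725791931152), 54.077301025390625)
```

View pics/w12z.png

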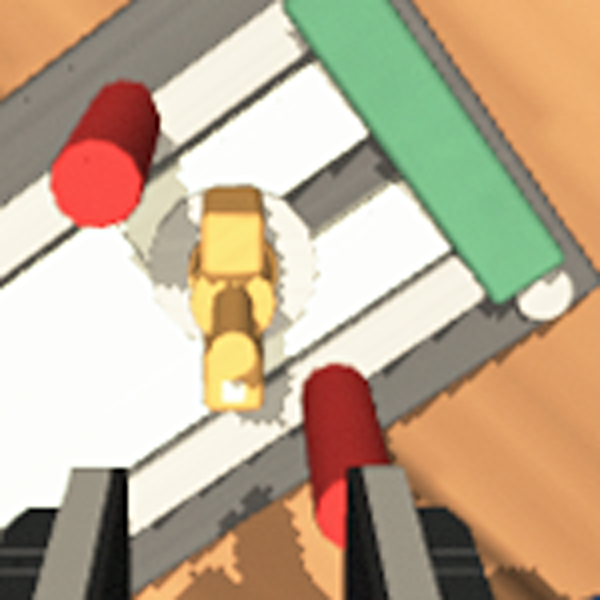

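Nut check: the wings measure 38.9 x 11.2 mm (nominal 40 x 12) and sit at −125.9° relative to the jig. The tool finished at −126.3°, so there was no slip. The bracket touches the stop squarely, and the hammer, can and offcut were not touched.

```bash
python3 - <<'E'
from h import *
stat(); print(r.sign_off())
E
```

```text
t 17.50 jig [ -0.67   0.18 140.84] jaw deg rel jig -36.25 tilt [-1.1e-03 -1.0e-04 -1.0e+00] Fjig [0.43 0.02 0.19] M [ 0.008 -0.023  0.021] op 0.318 q6 0.86
the job is handed in; nothing more can be done
None
```

I pushed the aluminium bracket home against the green stop, tightened the wing nut finger-tight, and handed the job in at 17.5 s with the gripper clear of everything. No verdict is reported back.

- **Bracket:** it stopped advancing at about 5 N of push. The last wrist and side views show its end square against the stop, where the push left it.
- **Nut:** I turned it clockwise about 170° in two arcs between the posts, first gripped over the tips and then across the faces. The final image puts the wings within about 0.4° of where the tool stopped, so the grip did not slip.
- **Bystanders:** I never approached the hammer, can or offcut, and they looked undisturbed in the last views.

Two checks did not fully agree:
- **Tightness:** counting from where resistance began, the nut is about 0.26–0.31 rad past touch. The torque felt, about 0.19 N m above loose in slow turning and about 0.14–0.18 N m at rest, suggests nearer 0.2–0.25 rad. Both are inside the 0.15–0.4 rad limits, though the angle count is slightly past the 0.25 rad you gave as well tightened. I stopped there rather than risk forcing it.
- **Nut height:** the wing tops measured about 2 mm lower than the turn count predicts (60.2 against 62.4 mm). I put this down to depth-camera error and did not check it further.

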